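Shut the gear case cover and lock its two quarter-turn fasteners

ROBOT

A 6-joint arm with a two-finger parallel gripper is mounted at the origin on a cart in front of the work surface, level with it; the furniture and walls round the work are solid. World frame = base frame: x ahead of the robot, y to its left, z up, the work surface at z = 0. Lengths are in mm, angles in rad, forces in N, time in s.
With the tool pointing down it reaches from about 400 to 925 mm from the base axis. Payload 12.5 kg.
Tool frame: the origin (TCP) lies at the very end of the fingers, on their centre line; the grasp point (between the pads) lies grip_depth behind it (grip_depth is the distance from the TCP to the grasp point, in mm); z points along the fingers, y is the line along which they close (so a half turn about z gives the same grasp; the last joint's range is limited). The gripper opens to 95 mm and grips with 3 to 60 N. Pads are 20 mm wide; open, the fingers measure 119 mm over their backs; the gripper's body (75 mm by 180 mm) begins 59 mm behind the grasp point.
Start: joints at [1.175, 0.491, 1.559, -0, 1.092, -0.106], TCP at [178.583, 598.961, 214.661] pointing down, gripper open.
Joint ranges: [-3.1, 3.1], [-0.84, 2.19], [0.05, 2.79], [-1.13, 4.28], [0.06, 2.93], [-2.69, 2.69]. Speed limits (rad/s): [2.22, 2.22, 2.79, 3.14, 3.14, 3.14].

INTERFACE

Orientations are given as [roll, pitch, yaw] about the fixed x, y, z axes, in that order (R = Rz(yaw) Ry(pitch) Rx(roll)).
In Python, from cell import state, read_camera, job_done, grip_depth gives the robot as it stands.
- The arm moves only by the tool drive_tool, never from a script. Its argument "targets" is a list of rows, each an object with "jaw": the opening, from 0 (shut) to 1 (fully open); "travel": the shift along the tool's x, y, z in m, a list of three; "twist": the turn about the tool's z in rad. In form: [{"jaw": jaw, "travel": [tx, ty, tz], "twist": twist}, ...]. A call has 1 to 8 rows; each row is the pose to reach, as a shift and turn from the pose commanded when the call began, along the tool's axes at that moment; what a row does not reach only later rows make up. A row lasts 1/12 s, in which the tool goes at most 41.7 mm and 7.16 degrees, less where a joint would pass 70% of its speed; a pose out of reach is approached as far as the arm can. A call with a gripper value outside its range is refused whole. The fingers move at their own pace and stop on an object; the grip force is fixed at half the most. Time passes only in rows, so rows that repeat a pose let the fingers close. It gives the time, the measured TCP pose, the force, the opening and the grip force at its end, in the units of the state.
- state(): the state, without advancing time (a new reading comes with each control period).
- read_camera(name): name is "scene" or "side" or "wrist"; returns a dict with "frame" (384x512x3 uint8, red, green, blue), "fx", "fy", "cx", "cy" (pixels), "R" (3x3) and "t" (3): a world point X has camera coordinates R X + t. Camera axes: x right, y down, z forward; pixel columns grow to the right and rows downward; lengths in mm; the calibration is good to about 2 mm. A picture is of the moment at which its call begins. There is no depth.
- job_done(): hands the job in; it is judged then, once.
The state is a dict: "t": time; "joints": joint angles; "qvel": joint speeds; "tau": joint torques, N m; "eef_pos": TCP position; "tcp_rot": TCP orientation; "ft_force": force on the tool from outside, world axes, zero at the start; "moment": the same for the moment, N m; "opening": opening from 0.0 (shut) to 1.0 (fully open); "grip_force": force on a finger pad.
Only numpy, scipy, OpenCV 4.12 (cv2) and the standard library are available. Lean on these libraries where they do the work, as an engineer would, in place of code of your own. Each camera call takes 0.05 s, during which the arm holds its last target. There are 200 camera calls.

TASK

The gear case on the bench is finished inside, but its hinged cover stands ajar. With the fingertips alone, push the cover down from above until it rests on its seal, then set a fingertip in the slot of each of the two quarter-turn fasteners and turn it clockwise, a quarter turn, until it stops, so that both are locked and the cover is drawn down tight. Pick nothing up, do not pinch the cover or lift it from below, and leave the tools lying beside the case where they are.

Things in the scene. Friction and masses are not known exactly. Their poses are not given: they have to be found in the camera images.
- gear_case: grey cast gear case, box 220 (own x) x 280 (own y) x 110 mm, foot lugs to 164 mm either side, shaft end to 186 mm on its right; heavy, does not shift. Origin: centre of its underside on the bench. Own x points from the front (fastener side, nearest the robot) to the hinge side, y to its left, z up. Hinge line at x = 112, z = 112.5 mm; shut cover's top face at z = 134.5 mm
- cover (a joint): opening of the hinged cover, rad: 0 fully down, grows as its front edge rises; starts at 0.3 to 0.6. Stiff hinge: it stays where left, 2 N near the front edge moves it. At 0.025 it meets the rubber seal on the front rim, which pushes back, up to 16 N in the last 5 mm; let go unlocked it springs back to about 0.014, locked it is held at 0.002 to 0.006
- cover_press (a point): point on the cover's top face, midway between the fasteners, 185 mm from the hinge line, 39 mm from the front edge; own z square out of the cover. The cover is a grey pan 224 mm from hinge to front edge, 284 mm wide, 22 mm thick, flat and clear for 80 mm between the fastener recesses
- cover_hinge (a point): middle of the cover's hinge line, at the underside of the cover; the line runs along the case's own y. The cover's underside is a dark steel sheet, 224 x 284 x 3 mm, not to be pinched or pushed by the fingers
- fastener_left (a joint): turn of the left fastener's head, rad: 0 unlocked (slot parallel to the cover's front edge), 1.571 locked, at its end stop (slot square to that edge). Grows clockwise seen from above; starts at 0 to 0.3; stays where left; takes 0.1 N m, up to 0.3 while its cam draws the cover down. With the cover 0.1 rad or more open the keeper blocks the cam; if locked first, the cover cannot shut
- fastener_right (a joint): turn of the right fastener's head, rad: 0 unlocked (slot parallel to the cover's front edge), 1.571 locked, at its end stop (slot square to that edge). Grows clockwise seen from above; starts at 0 to 0.3; stays where left; takes 0.1 N m, up to 0.3 while its cam draws the cover down. With the cover 0.1 rad or more open the keeper blocks the cam; if locked first, the cover cannot shut
- fastener_left_slot (a point): left fastener, +78 mm along the case's own y, 172 mm from the hinge: mid slot, on the turning axis, level with the head's top. Turns with the head: own y along the slot, z out of the cover. Steel head 72 mm across, flush in a 75 mm recess; slot right across it, 26 mm wide (30 at its bevelled top), 10.5 mm deep, 75 mm long. A fingertip in one half, 20 mm off the axis, turns it by going round
- fastener_right_slot (a point): right fastener, -78 mm along the case's own y, 172 mm from the hinge: mid slot, on the turning axis, level with the head's top. Turns with the head: own y along the slot, z out of the cover. Steel head 72 mm across, flush in a 75 mm recess; slot right across it, 26 mm wide (30 at its bevelled top), 10.5 mm deep, 75 mm long. A fingertip in one half, 20 mm off the axis, turns it by going round
- driver_red: screwdriver with a red handle, 29 x 170 x 29 mm, well to the left of the case, lying loose; leave it alone. Origin: middle of its underside
- spanner_24: rusty double-ended spanner, 49 x 268 x 9 mm, to the left of the case and further back, lying loose; leave it alone. Origin: middle of its underside
- tape_measure: yellow tape measure, 62 x 94 x 37 mm, to the left of the case near the front edge of the bench, lying loose; leave it alone. Origin: middle of its underside

How it is judged:
By the outcome, as a careful person would: the job done as asked, in the order asked, and still so for the second after the job is handed in, with the robot touching nothing.
It also fails if it takes over 58 s, if anything falls off the work surface, if the arm or the gripper's body presses on something with over 40 N, if the wrist force passes 120 N, or if a joint passes its speed limit or range.

## Working session

There is one attempt and no reset: what is moved stays moved. The work goes in short steps, Python scripts to look and compute and a tool call to move; the robot and the scene stay as the last step left them, time stands still between calls to the robot, and variables do not carry over. Pictures are saved under pics/ and viewed, at most 10 in all, crops included, and the job is handed in when it is done.

Besides the shell and the picture viewer there is one more tool, called by a JSON object that holds its "api" and its "payload". drive_tool: Moves the arm, as the interface text tells. Its arguments: {"type":"object","properties":{"targets":{"type":"array"}},"required":["targets"]}

```bash
mkdir -p pics; ls
python3 - <<'E'
from cell import *
import cv2,pickle
print(state(),grip_depth)
d={}
for n in("scene","side","wrist"):
    c=read_camera(n);d[n]=c;cv2.imwrite(f"pics/{n}0.png",c["frame"][:,:,::-1])
    print(n,c["fx"],c["cx"],c["cy"],(-c["R"].T@c["t"]).round())
pickle.dump(d,open("cams0.pkl","wb"))
import numpy as np
a=np.hstack([cv2.resize(d[n]["frame"],(400,300)) for n in("scene","side")])
b=np.hstack([cv2.resize(d["wrist"]["frame"],(400,300)),np.zeros((300,400,3),np.uint8)])
cv2.imwrite("pics/all0.png",np.vstack([a,b])[:,:,::-1])
E
```

```text
pics
{'t': 0.0, 'joints': array([ 1.17540025e+00,  4.91552680e-01,  1.55947092e+00, -1.52647779e-05,
        1.09164072e+00, -1.05584888e-01]), 'qvel': array([ 0.00064553, -0.00254633, -0.00041729, -0.00050739, -0.0012892 ,
       -0.00033616]), 'tau': array([ 2.63574839e-03, -6.12655163e+01, -2.58179337e+01,  6.93340902e-02,
        4.82599635e-02, -9.61298156e-05]), 'eef_pos': array([178.48712751, 598.72230871, 214.05861388]), 'tcp_rot': array([-3.14052553e+00, -9.94790860e-05,  2.85178846e+00]), 'ft_force': array([ 0.2552645 ,  0.18160393, -1.5895036 ]), 'moment': array([ 0.04209147, -0.00219146, -0.04087457]), 'grip_force': 0.0, 'opening': 1.0002584732082536} 18.8
scene 381.6165806613688 259.46851678386025 190.61308550552175 [ 260. -660.  800.]
side 400.49799090053995 258.35079888013826 190.55474803882825 [ 816. -523. 1042.]
wrist 325.2234783675211 255.39166314283813 187.2411935031023 [109. 618. 384.]
```

View pics/all0.png

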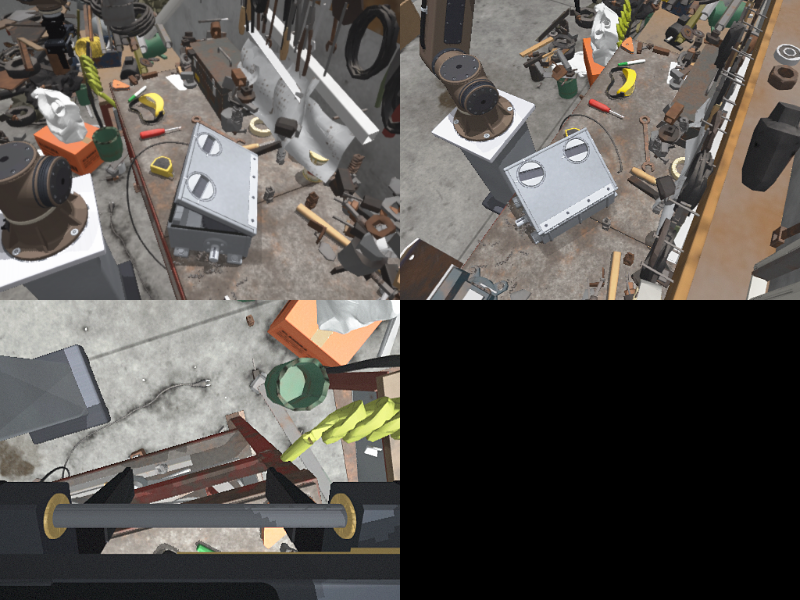

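The scene and side views both show the case and its raised cover, with both slots visible. I'll enlarge each for measuring.

Run:
```python
import cv2,pickle
d=pickle.load(open("cams0.pkl","rb"))
for n,(x,y,w,h) in dict(scene=(195,145,150,200),side=(125,155,160,170)).items():
    k=3 if n=="scene" else 3.5
    f=d[n]["frame"][y:y+h,x:x+w,::-1]
    f=cv2.resize(f,None,fx=4 if n=="side" else 3,fy=3.5 if n=="side" else 3,interpolation=cv2.INTER_CUBIC)
    kx,ky=(4,3.5) if n=="side" else (3,3)
    for i in range(0,w,20): cv2.putText(f,str(x+i),(int(i*kx),10),0,.35,(0,0,255)); cv2.line(f,(int(i*kx),12),(int(i*kx),18),(0,0,255))
    for i in range(0,h,20): cv2.putText(f,str(y+i),(0,int(i*ky)+4),0,.35,(0,0,255)); cv2.line(f,(25,int(i*ky)),(31,int(i*ky)),(0,0,255))
    cv2.imwrite(f"pics/{n}_c.png",f)
```

```text
(no output)
```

View pics/scene_c.png

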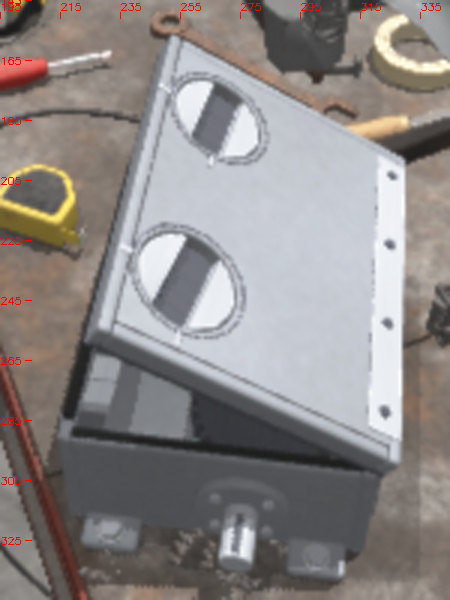

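View pics/side_c.png

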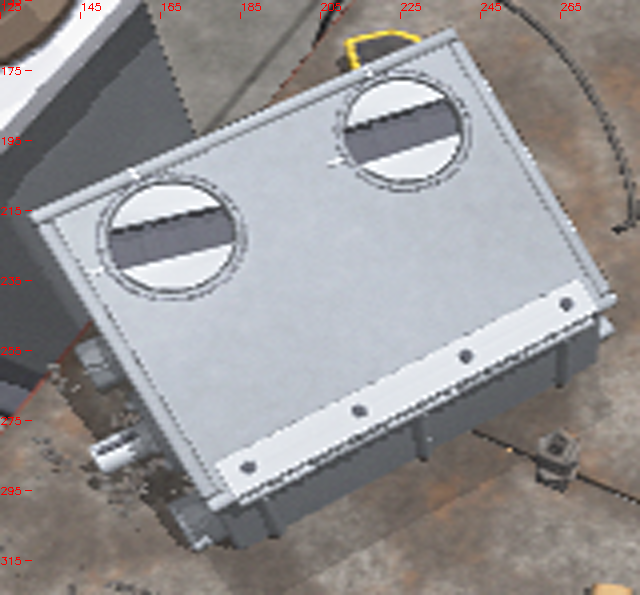

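Read in full-image pixels:

| Point | Scene | Side |
|---|---|---|
| Left fastener | (268,184.5) | (226,192.3) |
| Right fastener | (257.7,238.7) | (168.2,223) |
| Cover front-left | (252.7,157.3) | (238,164.4) |
| Cover front-right | (224.3,258.3) | (133.3,217) |

Both slots are turned slightly clockwise. I'll fit the case pose and joints to these.

```bash
cat > fit.py <<'E'
import numpy as np
from scipy.optimize import least_squares
def Rz(a): c,s=np.cos(a),np.sin(a); return np.array([[c,-s,0],[s,c,0],[0,0,1.]])
def cov(p,d,y,h):   # d from hinge toward front, y, h above underside
    x0,y0,w,th=p[:4]; c,s=np.cos(th),np.sin(th)
    return Rz(w)@[112-d*c+h*s, y, 112.5+d*s+h*c]+[x0,y0,0]
def proj(c,X):
    q=c["R"]@X+c["t"]; return np.array([c["fx"]*q[0]/q[2]+c["cx"],c["fy"]*q[1]/q[2]+c["cy"]])
def slotpt(p,side,r,h=22):  # point r along slot own y from axis
    a=p[4 if side>0 else 5]
    return cov(p,172-r*np.sin(a),side*78+r*np.cos(a),h)
E
python3 - <<'E'
from fit import *
import pickle
d=pickle.load(open("cams0.pkl","rb"))
S=lambda x,y:(195+x/3,145+y/3); D=lambda x,y:(125+x/4,155+y/3.5)
obs=[("scene",172,78,S(219,118),1),("scene",172,-78,S(188,281),1),("side",172,78,D(404,130.5),1),("side",172,-78,D(172.5,238),1),
("scene",224,142,S(173,37),.5),("scene",224,-142,S(90,338),.5),("scene",0,142,S(405,157),.5),
("side",224,142,D(452,33),.5),("side",224,-142,D(33,217),.5),("side",0,142,D(612,300),.5),("side",0,-142,D(215,502),.5)]
slots=[("side",1,D(350,147),D(455,115)),("side",-1,D(112,250),D(231,222)),
("scene",1,S(204,150),S(228,87)),("scene",-1,S(167,312),S(210,247))]
# slot along +y: toward left
def f(p):
    r=[]
    for n,dd,y,o,w in obs: r+=list(w*(proj(d[n],cov(p,dd,y,22))-o))
    for n,s,a,b in slots:
        v=proj(d[n],slotpt(p,s,30,15))-proj(d[n],slotpt(p,s,-30,15)); u=np.subtract(b,a)
        v/=np.hypot(*v);u/=np.hypot(*u); r.append(20*(v[0]*u[1]-v[1]*u[0]))
    return np.array(r)
s=least_squares(f,[550,0,0,.45,.15,.15],loss="soft_l1")
p=s.x;print(p.round(3));print(f(p).round(2))
for a in[(172,78),(172,-78),(185,0),(0,0)]: print(a,cov(p,*a,22).round(1))
np.save("p.npy",p)
J=s.jac;print(np.sqrt(np.diag(np.linalg.inv(J.T@J))).round(3))
E
```

```text
[ 4.94173e+02 -1.66092e+02 -5.34000e-01  5.13000e-01  1.32000e-01
  2.88000e-01]
[-0.45  0.58 -0.17  0.26  0.04  0.08  0.06 -0.24 -0.46 -0.35  1.11 -1.35
  0.41  0.2   0.21 -1.07 -0.64 -0.47  1.29  0.35 -0.19  1.9   0.27 -1.2
 -0.19  0.68]
(172, 78) [510.6 -85.2 216.1]
(172, -78) [ 431.2 -219.4  216.1]
(185, 0) [ 461.1 -146.5  222.5]
(0, 0) [ 599.9 -228.6  131.7]
[1.725 1.26  0.01  0.017 0.03  0.046]
```

```bash
cat > mv.py <<'E'
import sys,numpy as np
from cell import state
from scipy.spatial.transform import Rotation as R
from fit import *
def rel(targets):   # rows (x,y,z,yaw) -> travel m, twist
    s=state(); M=R.from_euler("xyz",s["tcp_rot"]).as_matrix()
    for t in targets:
        d=M.T@(np.array(t[:3])-s["eef_pos"])/1000
        w=-(t[3]-s["tcp_rot"][2]); w=(w+np.pi)%(2*np.pi)-np.pi
        print(d.round(4).tolist(),round(w,3))
E
python3 - <<'E'
from mv import *
p=np.load("p.npy");yaw=p[2]+np.pi
rel([(430,350,330,yaw),(*(cov(p,190,0,22)+[0,0,25]),yaw)])
for th in(.513,.4,.3,.2,.1,.02,0):
    q=p.copy();q[3]=th;print(th,cov(q,185,0,22).round(1))
for s in(1,-1): print(cov(q,172,78*s,22).round(1))
E
```

```text
[-0.3121, -0.1666, -0.1157] 0.244
[-0.4796, -0.6325, -0.0352] 0.244
0.513 [ 461.1 -146.5  222.5]
0.4 [ 451.3 -140.7  204.8]
0.3 [ 444.1 -136.4  188.2]
0.2 [ 438.3 -133.   170.8]
0.1 [ 434.  -130.5  152.9]
0.02 [ 431.8 -129.2  138.2]
0 [ 431.3 -128.9  134.5]
[482.2 -68.4 134.5]
[ 402.8 -202.7  134.5]
```

{"api": "drive_tool", "payload": {"targets": [{"jaw": 0, "travel": [0, 0, -0.08], "twist": 0}, {"jaw": 0, "travel": [0, 0, -0.08], "twist": 0}, {"jaw": 0, "travel": [-0.312, -0.167, -0.116], "twist": 0.244}, {"jaw": 0, "travel": [-0.312, -0.167, -0.116], "twist": 0.244}, {"jaw": 0, "travel": [-0.312, -0.167, -0.116], "twist": 0.244}, {"jaw": 0, "travel": [-0.312, -0.167, -0.116], "twist": 0.244}, {"jaw": 0, "travel": [-0.312, -0.167, -0.116], "twist": 0.244}, {"jaw": 0, "travel": [-0.312, -0.167, -0.116], "twist": 0.244}]}}

```text
t: 0.82
eef_pos: [356.1, 422.2, 320.1]
tcp_rot: [-3.142, -0.0, 2.608]
ft_force: [0.1, 0.6, -0.5]
opening: 0.494
grip_force: 0.0
```

Run:
```python
from mv import *
p=np.load("p.npy");yaw=p[2]+np.pi
print(state()["eef_pos"],state()["joints"])
rel([(430,300,330,yaw),(*(cov(p,190,0,22)+[0,0,70]),yaw)])
```

```text
[356.11422238 422.16933723 320.12223939] [ 7.50455989e-01  2.94033105e-01  1.58650753e+00  2.04979546e-05
  1.26107006e+00 -2.86829495e-01]
[-0.1257, -0.0676, -0.0099] 0.001
[-0.3753, -0.4363, 0.0252] 0.001
```

{"api": "drive_tool", "payload": {"targets": [{"jaw": 0, "travel": [-0.375, -0.436, 0.0], "twist": 0}, {"jaw": 0, "travel": [-0.375, -0.436, 0.0], "twist": 0}, {"jaw": 0, "travel": [-0.375, -0.436, 0.0], "twist": 0}, {"jaw": 0, "travel": [-0.375, -0.436, 0.0], "twist": 0}, {"jaw": 0, "travel": [-0.375, -0.436, 0.0], "twist": 0}, {"jaw": 0, "travel": [-0.375, -0.436, 0.0], "twist": 0}, {"jaw": 0, "travel": [-0.375, -0.436, 0.0], "twist": 0}, {"jaw": 0, "travel": [-0.375, -0.436, 0.0], "twist": 0}]}}

```text
t: 1.48
eef_pos: [413.4, 93.8, 320.0]
tcp_rot: [3.141, 0.0, 2.608]
ft_force: [1.3, 0.4, 0.5]
opening: 0.01
grip_force: 0.0
```

Run:
```python
from mv import *
p=np.load("p.npy");yaw=p[2]+np.pi
rel([(*(cov(p,190,0,22)+[0,0,60]),yaw)])
```

```text
[-0.1589, -0.1826, 0.0351] 0.001
```

{"api": "drive_tool", "payload": {"targets": [{"jaw": 0, "travel": [-0.159, -0.183, 0.0], "twist": 0}, {"jaw": 0, "travel": [-0.159, -0.183, 0.0], "twist": 0}, {"jaw": 0, "travel": [-0.159, -0.183, 0.0], "twist": 0}, {"jaw": 0, "travel": [-0.159, -0.183, 0.0], "twist": 0}, {"jaw": 0, "travel": [-0.159, -0.183, 0.0], "twist": 0}, {"jaw": 0, "travel": [-0.159, -0.183, 0.0], "twist": 0}, {"jaw": 0, "travel": [-0.159, -0.183, 0.035], "twist": 0}, {"jaw": 0, "travel": [-0.159, -0.183, 0.035], "twist": 0}]}}

```text
t: 2.15
eef_pos: [455.8, -143.6, 280.6]
tcp_rot: [-3.141, -0.007, 2.605]
ft_force: [-0.5, 0.5, -1.3]
opening: 0.005
grip_force: 0.0
```

Run:
```python
from mv import *
import cv2
p=np.load("p.npy");yaw=p[2]+np.pi
q=p.copy();L=[]
for th in(.513,.45,.4,.3,.2,.1,.02,0):
    q[3]=th;L.append((*cov(q,188,0,22),yaw))
rel(L)
c=read_camera("wrist") if 0 else None
from cell import read_camera
c=read_camera("wrist");f=c["frame"][:,:,::-1].copy();cv2.imwrite("pics/w1.png",f)
import pickle;pickle.dump(c,open("w1.pkl","wb"))
```

```text
[-0.0039, 0.0003, 0.0566] -0.003
[0.0028, 0.0002, 0.0665] -0.003
[0.0076, 0.0002, 0.0747] -0.003
[0.016, 0.0002, 0.0916] -0.003
[0.0227, 0.0002, 0.1093] -0.003
[0.0275, 0.0002, 0.1276] -0.003
[0.0301, 0.0002, 0.1426] -0.003
[0.0305, 0.0002, 0.1463] -0.003
```

View pics/w1.png

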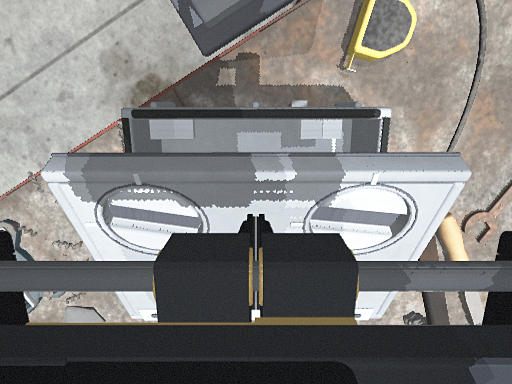

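The wrist view confirms the closed fingertips are midway between the fasteners (left near px (360,218), right near (152,218)) and square to the case. Now I'll push down along the cover's arc.

{"api": "drive_tool", "payload": {"targets": [{"jaw": 0, "travel": [-0.002, 0, 0.025], "twist": 0}, {"jaw": 0, "travel": [-0.002, 0, 0.045], "twist": 0}, {"jaw": 0, "travel": [-0.001, 0, 0.055], "twist": 0}, {"jaw": 0, "travel": [0.002, 0, 0.063], "twist": 0}, {"jaw": 0, "travel": [0.005, 0, 0.07], "twist": 0}, {"jaw": 0, "travel": [0.008, 0, 0.077], "twist": 0}, {"jaw": 0, "travel": [0.012, 0, 0.084], "twist": 0}, {"jaw": 0, "travel": [0.016, 0, 0.091], "twist": 0}]}}

```text
t: 2.87
eef_pos: [443.9, -134.4, 193.9]
tcp_rot: [3.141, 0.002, 2.608]
ft_force: [1.7, 0.4, 1.0]
opening: 0.004
grip_force: 0.9
```

```bash
cat > r.py <<'E'
from mv import *
p=np.load("p.npy");yaw=p[2]+np.pi
q=p.copy();L=[]
for th in(.3,.2,.1,.02,0):
    q[3]=th;L.append((*cov(q,186,0,22),yaw))
rel(L);s=state();print(s["ft_force"].round(1))
E
python3 r.py
```

```text
[-0.0003, -0.0017, 0.0055] 0.001
[0.0065, -0.0017, 0.0229] 0.001
[0.0115, -0.0017, 0.041] 0.001
[0.0142, -0.0017, 0.0557] 0.001
[0.0146, -0.0017, 0.0594] 0.001
[1.7 0.4 1. ]
```

{"api": "drive_tool", "payload": {"targets": [{"jaw": 0, "travel": [0.002, 0, 0.008], "twist": 0}, {"jaw": 0, "travel": [0.004, 0, 0.016], "twist": 0}, {"jaw": 0, "travel": [0.007, 0, 0.024], "twist": 0}, {"jaw": 0, "travel": [0.009, 0, 0.031], "twist": 0}, {"jaw": 0, "travel": [0.011, 0, 0.038], "twist": 0}, {"jaw": 0, "travel": [0.012, 0, 0.044], "twist": 0}, {"jaw": 0, "travel": [0.013, 0, 0.049], "twist": 0}, {"jaw": 0, "travel": [0.0135, 0, 0.051], "twist": 0}]}}

```text
t: 3.53
eef_pos: [431.9, -127.7, 142.1]
tcp_rot: [-3.142, -0.001, 2.608]
ft_force: [1.8, -0.4, 1.5]
opening: 0.007
grip_force: 0.7
```

```bash
python3 r.py
```

```text
[-0.0139, -0.0013, -0.0464] 0.0
[-0.0072, -0.0013, -0.0289] 0.0
[-0.0023, -0.0013, -0.0108] 0.0
[0.0003, -0.0013, 0.0039] 0.0
[0.0008, -0.0013, 0.0076] 0.0
[ 1.8 -0.4  1.5]
```

Now press onto the seal slowly, watching the force.

{"api": "drive_tool", "payload": {"targets": [{"jaw": 0, "travel": [0.0003, 0.0, 0.002], "twist": 0}, {"jaw": 0, "travel": [0.0003, 0.0, 0.004], "twist": 0}, {"jaw": 0, "travel": [0.0005, 0.0, 0.005], "twist": 0}, {"jaw": 0, "travel": [0.0005, 0.0, 0.006], "twist": 0}, {"jaw": 0, "travel": [0.0005, 0.0, 0.006], "twist": 0}, {"jaw": 0, "travel": [0.0005, 0.0, 0.006], "twist": 0}]}}

```text
t: 4.03
eef_pos: [431.4, -127.4, 137.1]
tcp_rot: [-3.142, -0.0, 2.608]
ft_force: [-2.9, 1.4, 4.8]
opening: 0.005
grip_force: 2.4
```

{"api": "drive_tool", "payload": {"targets": [{"jaw": 0, "travel": [0, 0, 0.001], "twist": 0}, {"jaw": 0, "travel": [0, 0, 0.002], "twist": 0}, {"jaw": 0, "travel": [0, 0, 0.003], "twist": 0}, {"jaw": 0, "travel": [0, 0, 0.003], "twist": 0}, {"jaw": 0, "travel": [0, 0, 0.003], "twist": 0}]}}

```text
t: 4.45
eef_pos: [431.2, -127.3, 134.7]
tcp_rot: [3.142, -0.0, 2.608]
ft_force: [-6.2, 2.3, 16.9]
opening: 0.003
grip_force: 8.3
```

The cover is down on its seal (16.9 N at z = 134.7). Next I'll lift off and look.

{"api": "drive_tool", "payload": {"targets": [{"jaw": 0, "travel": [0, 0, -0.02], "twist": 0}, {"jaw": 0, "travel": [-0.03, 0, -0.06], "twist": 0}, {"jaw": 0, "travel": [-0.06, 0, -0.1], "twist": 0}, {"jaw": 0, "travel": [-0.08, 0, -0.12], "twist": 0}, {"jaw": 0, "travel": [-0.08, 0, -0.12], "twist": 0}, {"jaw": 0, "travel": [-0.08, 0, -0.12], "twist": 0}]}}

```text
t: 4.95
eef_pos: [501.7, -168.9, 255.0]
tcp_rot: [3.141, 0.003, 2.608]
ft_force: [0.0, 0.4, -0.6]
opening: 0.003
grip_force: 0.0
```

Run:
```python
from fit import *
from cell import *
import cv2,pickle
p=np.load("p.npy");p[3]=.014
d={n:read_camera(n) for n in("wrist","side","scene")};pickle.dump(d,open("cams1.pkl","wb"))
for n in d:
    for s in(1,-1):print(n,s,proj(d[n],cov(p,172,78*s,22)).round(1))
c=d["wrist"];f=cv2.resize(c["frame"][:,:,::-1],(768,576),interpolation=cv2.INTER_CUBIC);cv2.imwrite("pics/w2.png",f)
```

```text
wrist 1 [345.5 106.2]
wrist -1 [163.9 106.1]
side 1 [221.8 199.7]
side -1 [168.4 228. ]
scene 1 [253.9 207.9]
scene -1 [242.7 261.2]
```

View pics/w2.png

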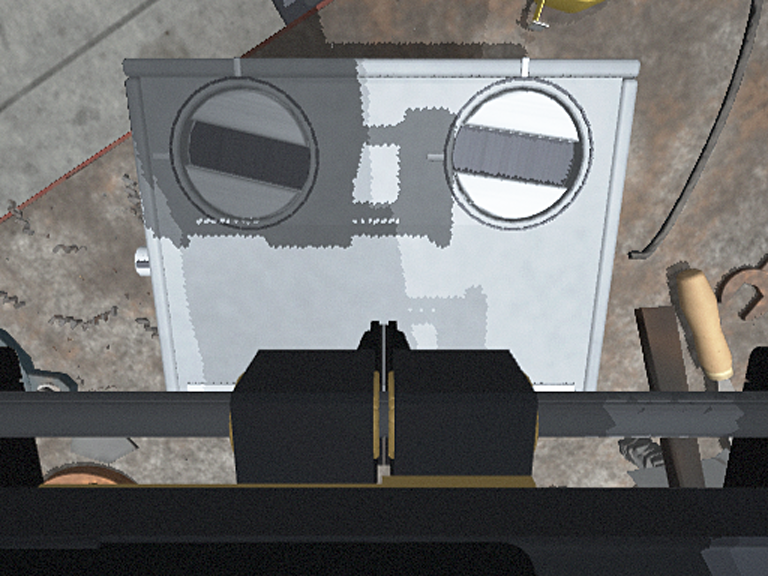

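In the wrist view, the left recess is centred at px (345.7,101.3) and the right at (162.7,102.3). That is about 4 px further front than predicted, so I'll refine with the other two cameras.

Run:
```python
import cv2,pickle,numpy as np
d=pickle.load(open("cams1.pkl","rb"))
o=[]
for n,x,y in(("side",120,165),("scene",200,170)):
    f=d[n]["frame"][y:y+120,x:x+120,::-1]
    f=cv2.resize(f,None,fx=3.33,fy=5,interpolation=cv2.INTER_CUBIC)
    o.append(f)
cv2.imwrite("pics/two1.png",np.hstack(o))
```

```text
(no output)
```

View pics/two1.png

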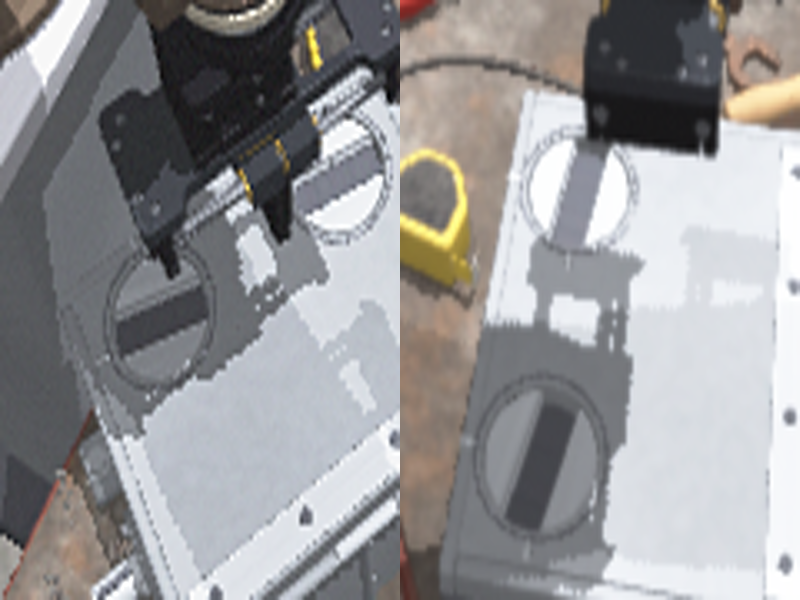

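Run:
```python
from fit import *
import pickle
d=pickle.load(open("cams1.pkl","rb"));p=np.load("p.npy")
def ray(c,uv,z):
    v=c["R"].T@[(uv[0]-c["cx"])/c["fx"],(uv[1]-c["cy"])/c["fy"],1]; o=-c["R"].T@c["t"]
    return o+v*(z-o[2])/v[2]
z=136.9
O=dict(wrist=[(345.7,101.3),(162.7,102.3)],side=[(220.9,199.6),(167.9,228.9)],scene=[(254.05,207.8),(242.3,261.2)])
for n in O:
    a,b=[ray(d[n],u,z) for u in O[n]]
    print(n,a.round(1),b.round(1),np.hypot(*(a-b)[:2]).round(1),"yaw",np.arctan2(*(a-b)[1::-1]).round(3)-np.pi/2)
p[3]=.014
for s in(1,-1):print(cov(p,172,78*s,22).round(1))
c=d["wrist"]
for y0,y1 in([(125,147),(186,170)],[(207,135),(292,170)]) if 0 else []: pass
# slot ends (view px*2/3): left (453,145)-(580,168); right (193,140)-(306,170)
for e in([(456,146),(577,168)],[(190,141),(308,170)]):
    a,b=[ray(c,np.array(u)*2/3,z-5) for u in e]; v=b-a
    t=np.arctan2(v[1],v[0]); print("turn",((p[2]+np.pi/2)-t+np.pi/2)%np.pi-np.pi/2)
```

```text
wrist [479.  -66.6 136.9] [ 399.9 -201.9  136.9] 156.8 yaw -0.5287963267948965
side [480.2 -69.2 136.9] [ 403.4 -205.4  136.9] 156.4 yaw -0.5137963267948966
scene [482.9 -68.3 136.9] [ 402.2 -202.5  136.9] 156.6 yaw -0.5407963267948965
[482.5 -68.6 136.9]
[ 403.1 -202.8  136.9]
turn 0.17203815249484933
turn 0.2373503042349021
```

The cameras agree within about 2 mm, so I'll use their mean: left (481,-68), right (402,-203), with turns of about 0.16 and 0.25. Left fastener first: both fingertips in the slot astride the axis, then a pure twist.

Run:
```python
from mv import *
rel([(480.8,-68.1,z,2.612-.16) for z in(220,160,128.5)])
```

```text
[0.0665, 0.0762, 0.0327] 0.156
[0.0664, 0.0762, 0.0927] 0.156
[0.0663, 0.0762, 0.1242] 0.156
```

{"api": "drive_tool", "payload": {"targets": [{"jaw": 0.25, "travel": [0.0665, 0.076, 0.033], "twist": 0.156}, {"jaw": 0.25, "travel": [0.0665, 0.076, 0.033], "twist": 0.156}, {"jaw": 0.25, "travel": [0.0665, 0.076, 0.033], "twist": 0.156}, {"jaw": 0.25, "travel": [0.0665, 0.076, 0.08], "twist": 0.156}, {"jaw": 0.25, "travel": [0.0665, 0.076, 0.1], "twist": 0.156}, {"jaw": 0.25, "travel": [0.0665, 0.076, 0.1], "twist": 0.156}, {"jaw": 0.25, "travel": [0.0665, 0.076, 0.1], "twist": 0.156}, {"jaw": 0.25, "travel": [0.0665, 0.076, 0.1], "twist": 0.156}]}}

```text
t: 5.77
eef_pos: [482.1, -69.1, 154.7]
tcp_rot: [3.141, 0.0, 2.452]
ft_force: [-0.2, -0.4, 0.1]
opening: 0.25
grip_force: 0.0
```

Run:
```python
from mv import *
from cell import read_camera
import cv2
rel([(480.8,-68.1,z,2.612-.16) for z in(140,128.5)]);s=state();print(s["opening"],s["tcp_rot"])
o=[]
c=read_camera("side");c2=read_camera("scene")
for n,x,y in((c,180,160),(c2,215,165)):
    o.append(cv2.resize(n["frame"][y:y+80,x:x+80,::-1],None,fx=5,fy=5,interpolation=cv2.INTER_CUBIC))
cv2.imwrite("pics/two2.png",np.hstack(o))
```

```text
[0.0016, -0.0001, 0.0147] -0.0
[0.0016, -0.0001, 0.0262] -0.0
0.24969885013493104 [3.14139827e+00 2.11921019e-04 2.45159554e+00]
```

View pics/two2.png

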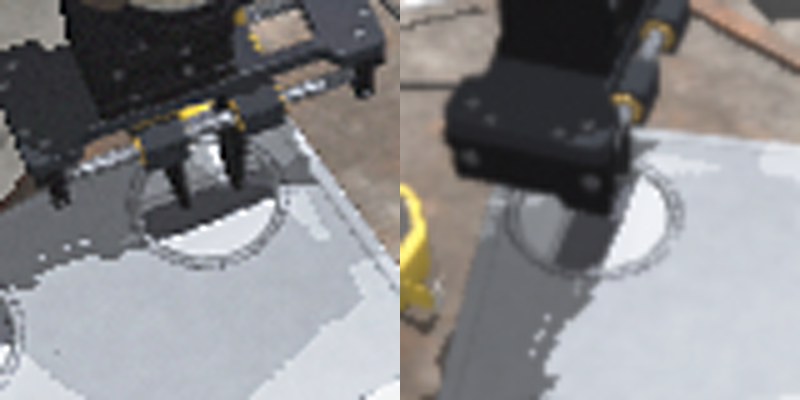

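The side view shows both tips over the dark slot, near px (216,200) and (227,196), aligned with it. Descending.

{"api": "drive_tool", "payload": {"targets": [{"jaw": 0.25, "travel": [0.0015, 0, 0.008], "twist": 0}, {"jaw": 0.25, "travel": [0.0015, 0, 0.014], "twist": 0}, {"jaw": 0.25, "travel": [0.0015, 0, 0.018], "twist": 0}, {"jaw": 0.25, "travel": [0.0015, 0, 0.022], "twist": 0}, {"jaw": 0.25, "travel": [0.0015, 0, 0.026], "twist": 0}, {"jaw": 0.25, "travel": [0.0015, 0, 0.026], "twist": 0}]}}

```text
t: 6.37
eef_pos: [480.7, -68.0, 127.3]
tcp_rot: [-3.141, -0.001, 2.452]
ft_force: [-0.1, -0.4, -0.3]
opening: 0.251
grip_force: 0.0
```

In the slot without contact. Now turn clockwise.

{"api": "drive_tool", "payload": {"targets": [{"jaw": 0.25, "travel": [0, 0, 0], "twist": 0.1}, {"jaw": 0.25, "travel": [0, 0, 0], "twist": 0.2}, {"jaw": 0.25, "travel": [0, 0, 0], "twist": 0.3}, {"jaw": 0.25, "travel": [0, 0, 0], "twist": 0.38}, {"jaw": 0.25, "travel": [0, 0, 0], "twist": 0.46}, {"jaw": 0.25, "travel": [0, 0, 0], "twist": 0.54}, {"jaw": 0.25, "travel": [0, 0, 0], "twist": 0.62}, {"jaw": 0.25, "travel": [0, 0, 0], "twist": 0.7}]}}

```text
t: 7.03
eef_pos: [480.7, -68.0, 127.7]
tcp_rot: [-3.141, -0.0, 1.748]
ft_force: [0.0, -0.2, -2.3]
opening: 0.247
grip_force: 3.1
```

```bash
python3 -c "
from cell import *
s=state();print(s['moment'],s['ft_force'],s['joints'][5])"
```

```text
[-0.013646   -0.03659007  0.06063156] [ 0.04030694 -0.19340766 -2.29446886] -0.4539592254819424
```

{"api": "drive_tool", "payload": {"targets": [{"jaw": 0.25, "travel": [0, 0, 0], "twist": 0.09}, {"jaw": 0.25, "travel": [0, 0, 0], "twist": 0.18}, {"jaw": 0.25, "travel": [0, 0, 0], "twist": 0.27}, {"jaw": 0.25, "travel": [0, 0, 0], "twist": 0.36}, {"jaw": 0.25, "travel": [0, 0, 0], "twist": 0.45}, {"jaw": 0.25, "travel": [0, 0, 0], "twist": 0.54}, {"jaw": 0.25, "travel": [0, 0, 0], "twist": 0.62}, {"jaw": 0.25, "travel": [0, 0, 0], "twist": 0.68}]}}

```text
t: 7.7
eef_pos: [480.7, -67.8, 127.3]
tcp_rot: [-3.141, 0.0, 1.069]
ft_force: [3.5, 1.1, -13.1]
opening: 0.249
grip_force: 19.8
```

```bash
python3 -c "
from cell import *
s=state();print(s['moment'],s['ft_force'],s['tcp_rot'])"
```

```text
[-0.14321484 -0.45166367  0.42158396] [  3.45147636   1.08748973 -13.14907501] [-3.14099679e+00  2.28149588e-04  1.06884639e+00]
```

{"api": "drive_tool", "payload": {"targets": [{"jaw": 0.25, "travel": [0, 0, 0], "twist": 0.04}, {"jaw": 0.25, "travel": [0, 0, 0], "twist": 0.08}, {"jaw": 0.25, "travel": [0, 0, 0], "twist": 0.12}, {"jaw": 0.25, "travel": [0, 0, 0], "twist": 0.12}]}}

```text
t: 8.03
eef_pos: [480.5, -67.7, 127.3]
tcp_rot: [-3.14, 0.0, 0.95]
ft_force: [1.2, 2.7, -5.9]
opening: 0.25
grip_force: 6.1
```

```bash
python3 -c "
from cell import *
s=state();print(s['moment'],s['ft_force'],s['tcp_rot'])"
```

```text
[ 0.43367265 -0.06436955  0.12658755] [ 1.16330466  2.71961072 -5.8828618 ] [-3.14011295e+00  1.48324273e-04  9.50212771e-01]
```

{"api": "drive_tool", "payload": {"targets": [{"jaw": 0.25, "travel": [0, 0, 0], "twist": 0.03}, {"jaw": 0.25, "travel": [0, 0, 0], "twist": 0.06}, {"jaw": 0.25, "travel": [0, 0, 0], "twist": 0.08}, {"jaw": 0.25, "travel": [0, 0, 0], "twist": 0.08}]}}

```text
t: 8.37
eef_pos: [480.5, -67.7, 127.5]
tcp_rot: [-3.14, 0.0, 0.873]
ft_force: [1.3, 3.2, -10.8]
opening: 0.25
grip_force: 18.2
```

```bash
python3 -c "
from cell import *
s=state();print(s['moment'],s['ft_force'],s['tcp_rot'])"
```

```text
[ 0.70698001 -0.18160058  0.75052944] [  1.31565582   3.24281293 -10.84940408] [-3.14037705e+00  3.68900010e-04  8.72745973e-01]
```

{"api": "drive_tool", "payload": {"targets": [{"jaw": 0.25, "travel": [0, 0, 0], "twist": 0.02}, {"jaw": 0.25, "travel": [0, 0, 0], "twist": 0.04}, {"jaw": 0.25, "travel": [0, 0, 0], "twist": 0.04}]}}

```text
t: 8.62
eef_pos: [480.9, -67.9, 127.7]
tcp_rot: [3.142, -0.0, 0.831]
ft_force: [3.2, 3.6, -13.5]
opening: 0.25
grip_force: 29.1
```

```bash
python3 -c "
from cell import *
s=state();print(s['moment'],s['ft_force'],s['tcp_rot'])"
```

```text
[ 0.65617842 -0.57292056  0.90482896] [  3.16852368   3.57424546 -13.52858141] [ 3.14153900e+00 -9.56265284e-05  8.31414139e-01]
```

Moment is 0.9 N m, well above the cam load, so it is against the stop. I'll relax the twist, lift out and look.

{"api": "drive_tool", "payload": {"targets": [{"jaw": 0.25, "travel": [0, 0, 0], "twist": -0.1}, {"jaw": 0.25, "travel": [0, 0, 0], "twist": -0.15}, {"jaw": 0.25, "travel": [0, 0, -0.02], "twist": -0.15}, {"jaw": 0.25, "travel": [0, 0, -0.06], "twist": -0.15}, {"jaw": 0.25, "travel": [0, 0, -0.09], "twist": -0.15}, {"jaw": 0.25, "travel": [0, 0, -0.09], "twist": -0.15}, {"jaw": 0.25, "travel": [0, 0, -0.09], "twist": -0.15}]}}

```text
t: 9.2
eef_pos: [481.5, -68.5, 220.1]
tcp_rot: [3.137, -0.001, 0.981]
ft_force: [-0.1, 0.1, -0.5]
opening: 0.251
grip_force: 0.0
```

Run:
```python
from mv import *
rel([(401.9,-203.1,z,2.612-.25) for z in(215,155)]);s=state();print(s["ft_force"],s["eef_pos"])
```

```text
[-0.1561, 0.0087, 0.0049] -1.381
[-0.1562, 0.0084, 0.0649] -1.381
[-0.14820326  0.08689252 -0.46671212] [481.48034425 -68.48666727 220.06022449]
```

{"api": "drive_tool", "payload": {"targets": [{"jaw": 0.25, "travel": [-0.156, 0.0085, 0.005], "twist": -1.38}, {"jaw": 0.25, "travel": [-0.156, 0.0085, 0.005], "twist": -1.38}, {"jaw": 0.25, "travel": [-0.156, 0.0085, 0.005], "twist": -1.38}, {"jaw": 0.25, "travel": [-0.156, 0.0085, 0.005], "twist": -1.38}, {"jaw": 0.25, "travel": [-0.156, 0.0085, 0.005], "twist": -1.38}, {"jaw": 0.25, "travel": [-0.156, 0.0085, 0.005], "twist": -1.38}, {"jaw": 0.25, "travel": [-0.156, 0.0085, 0.005], "twist": -1.38}, {"jaw": 0.25, "travel": [-0.156, 0.0085, 0.005], "twist": -1.38}]}}

```text
t: 9.87
eef_pos: [400.6, -202.9, 212.2]
tcp_rot: [-3.141, -0.001, 1.913]
ft_force: [0.1, -0.5, 0.1]
opening: 0.253
grip_force: 0.0
```

Run:
```python
from mv import *
rel([(401.9,-203.1,z,2.612-.25) for z in(215,155)]);s=state();print(s["tcp_rot"])
```

```text
[-0.0007, 0.0012, -0.0028] -0.449
[-0.0007, 0.0012, 0.0572] -0.449
[-3.14090840e+00 -9.99229864e-04  1.91270616e+00]
```

{"api": "drive_tool", "payload": {"targets": [{"jaw": 0.25, "travel": [0, 0, 0], "twist": -0.38}, {"jaw": 0.25, "travel": [0, 0, 0], "twist": -0.38}, {"jaw": 0.25, "travel": [0, 0, 0.02], "twist": -0.38}, {"jaw": 0.25, "travel": [0, 0, 0.05], "twist": -0.38}, {"jaw": 0.25, "travel": [0, 0, 0.05], "twist": -0.38}, {"jaw": 0.25, "travel": [0, 0, 0.05], "twist": -0.38}, {"jaw": 0.25, "travel": [0, 0, 0.05], "twist": -0.38}]}}

```text
t: 10.45
eef_pos: [401.4, -202.7, 163.5]
tcp_rot: [-3.142, -0.0, 2.287]
ft_force: [-0.0, -1.0, -0.5]
opening: 0.25
grip_force: 0.0
```

Run:
```python
from mv import *
from cell import read_camera
import cv2
rel([(401.9,-203.1,z,2.612-.25) for z in(140,127.5)]);s=state();print(s["opening"],s["tcp_rot"])
o=[]
c=read_camera("side");c2=read_camera("scene")
for n,x,y in((c,135,170),(c2,195,180)):
    o.append(cv2.resize(n["frame"][y:y+100,x:x+100,::-1],None,fx=4,fy=5,interpolation=cv2.INTER_CUBIC))
cv2.imwrite("pics/two3.png",np.hstack(o))
```

```text
[-0.0007, 0.0001, 0.0235] -0.075
[-0.0007, 0.0001, 0.036] -0.075
0.24952320161758926 [-3.14158997e+00 -1.58015627e-04  2.28704361e+00]
```

View pics/two3.png

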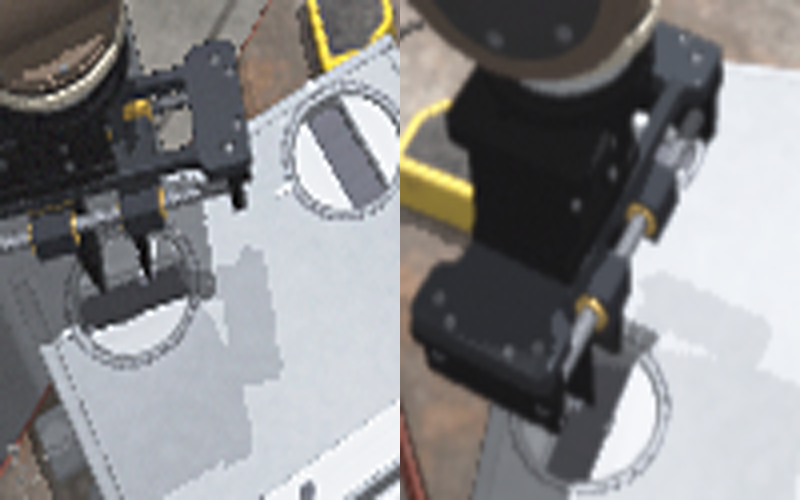

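The left slot now stands square to the front edge at side px (221,200), so it is locked. The tips are over the right slot, so I'll descend.

{"api": "drive_tool", "payload": {"targets": [{"jaw": 0.25, "travel": [-0.0005, 0, 0.012], "twist": -0.075}, {"jaw": 0.25, "travel": [-0.0005, 0, 0.022], "twist": -0.075}, {"jaw": 0.25, "travel": [-0.0005, 0, 0.027], "twist": -0.075}, {"jaw": 0.25, "travel": [-0.0005, 0, 0.031], "twist": -0.075}, {"jaw": 0.25, "travel": [-0.0005, 0, 0.035], "twist": -0.075}, {"jaw": 0.25, "travel": [-0.0005, 0, 0.035], "twist": -0.075}]}}

```text
t: 11.05
eef_pos: [401.5, -202.8, 127.7]
tcp_rot: [3.142, -0.0, 2.363]
ft_force: [-0.2, 0.5, -0.4]
opening: 0.25
grip_force: 0.0
```

{"api": "drive_tool", "payload": {"targets": [{"jaw": 0.25, "travel": [0, 0, 0], "twist": 0.1}, {"jaw": 0.25, "travel": [0, 0, 0], "twist": 0.2}, {"jaw": 0.25, "travel": [0, 0, 0], "twist": 0.3}, {"jaw": 0.25, "travel": [0, 0, 0], "twist": 0.4}, {"jaw": 0.25, "travel": [0, 0, 0], "twist": 0.5}, {"jaw": 0.25, "travel": [0, 0, 0], "twist": 0.6}, {"jaw": 0.25, "travel": [0, 0, 0], "twist": 0.7}, {"jaw": 0.25, "travel": [0, 0, 0], "twist": 0.8}]}}

```text
t: 11.72
eef_pos: [401.1, -202.1, 128.0]
tcp_rot: [-3.141, -0.001, 1.558]
ft_force: [-0.3, 4.6, -0.6]
opening: 0.249
grip_force: 3.3
```

{"api": "drive_tool", "payload": {"targets": [{"jaw": 0.25, "travel": [0, 0, 0], "twist": 0.09}, {"jaw": 0.25, "travel": [0, 0, 0], "twist": 0.18}, {"jaw": 0.25, "travel": [0, 0, 0], "twist": 0.27}, {"jaw": 0.25, "travel": [0, 0, 0], "twist": 0.36}, {"jaw": 0.25, "travel": [0, 0, 0], "twist": 0.45}, {"jaw": 0.25, "travel": [0, 0, 0], "twist": 0.5}]}}

```text
t: 12.22
eef_pos: [401.2, -202.1, 127.9]
tcp_rot: [-3.14, -0.001, 1.058]
ft_force: [0.9, 4.2, -3.7]
opening: 0.249
grip_force: 7.5
```

```bash
python3 -c "
from cell import *
s=state();print(s['moment'],s['ft_force'],s['tcp_rot'])"
```

```text
[ 0.76311758 -0.07384416  0.28157229] [ 0.86994686  4.22085183 -3.71569933] [-3.14003456e+00 -7.02620635e-04  1.05833929e+00]
```

Same course as the left, so on to about 0.83 yaw.

{"api": "drive_tool", "payload": {"targets": [{"jaw": 0.25, "travel": [0, 0, 0], "twist": 0.05}, {"jaw": 0.25, "travel": [0, 0, 0], "twist": 0.1}, {"jaw": 0.25, "travel": [0, 0, 0], "twist": 0.14}, {"jaw": 0.25, "travel": [0, 0, 0], "twist": 0.17}, {"jaw": 0.25, "travel": [0, 0, 0], "twist": 0.2}, {"jaw": 0.25, "travel": [0, 0, 0], "twist": 0.2}]}}

```text
t: 12.72
eef_pos: [401.4, -202.2, 127.9]
tcp_rot: [-3.14, -0.0, 0.862]
ft_force: [2.0, 5.0, -3.5]
opening: 0.253
grip_force: 18.2
```

```bash
python3 -c "
from cell import *
s=state();print(s['moment'],s['ft_force'],s['tcp_rot'])"
```

```text
[ 0.82609916 -0.21475371  0.63013571] [ 2.02878225  5.03103779 -3.53309972] [-3.14043712e+00 -2.82335104e-04  8.62333016e-01]
```

{"api": "drive_tool", "payload": {"targets": [{"jaw": 0.25, "travel": [0, 0, 0], "twist": 0.02}, {"jaw": 0.25, "travel": [0, 0, 0], "twist": 0.04}, {"jaw": 0.25, "travel": [0, 0, 0], "twist": 0.05}, {"jaw": 0.25, "travel": [0, 0, 0], "twist": 0.05}]}}

```text
t: 13.05
eef_pos: [401.4, -202.2, 128.0]
tcp_rot: [-3.141, 0.0, 0.815]
ft_force: [2.9, 4.8, -4.1]
opening: 0.252
grip_force: 30.0
```

```bash
python3 -c "
from cell import *
s=state();print(s['moment'],s['ft_force'],s['tcp_rot'])"
```

```text
[ 0.86419063 -0.27880367  1.24504643] [ 2.93416872  4.8264643  -4.13719618] [-3.14061163e+00  8.18201292e-05  8.14854509e-01]
```

{"api": "drive_tool", "payload": {"targets": [{"jaw": 0.25, "travel": [0, 0, 0], "twist": -0.1}, {"jaw": 0.25, "travel": [0, 0, 0], "twist": -0.16}, {"jaw": 0.25, "travel": [0, 0, -0.02], "twist": -0.16}, {"jaw": 0.25, "travel": [0, 0, -0.06], "twist": -0.16}, {"jaw": 0.25, "travel": [0, 0.02, -0.1], "twist": -0.16}, {"jaw": 0.25, "travel": [0.02, 0.06, -0.12], "twist": -0.16}, {"jaw": 0.25, "travel": [0.03, 0.1, -0.14], "twist": -0.16}, {"jaw": 0.25, "travel": [0.03, 0.12, -0.16], "twist": -0.16}]}}

```text
t: 13.72
eef_pos: [510.8, -263.4, 289.2]
tcp_rot: [3.141, -0.0, 0.974]
ft_force: [0.7, -0.2, 0.7]
opening: 0.248
grip_force: 0.0
```

{"api": "drive_tool", "payload": {"targets": [{"jaw": 0.25, "travel": [0.03, 0.12, -0.03], "twist": 0}, {"jaw": 0.25, "travel": [0.03, 0.12, -0.03], "twist": 0}, {"jaw": 0.25, "travel": [0.03, 0.12, -0.03], "twist": 0}, {"jaw": 0.25, "travel": [0.03, 0.12, -0.03], "twist": 0}, {"jaw": 0.25, "travel": [0.03, 0.12, -0.03], "twist": 0}]}}

```text
t: 14.13
eef_pos: [626.6, -306.6, 317.2]
tcp_rot: [-3.141, -0.0, 0.973]
ft_force: [-0.9, -0.2, 0.3]
opening: 0.25
grip_force: 0.0
```

Run:
```python
from fit import *
from cell import read_camera
import cv2
o=[]
c=read_camera("side");c2=read_camera("scene")
for n,x,y in((c,125,160),(c2,195,165)):
    o.append(cv2.resize(n["frame"][y:y+120,x:x+120,::-1],None,fx=3.33,fy=5,interpolation=cv2.INTER_CUBIC))
cv2.imwrite("pics/two4.png",np.hstack(o))
```

```text
(no output)
```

View pics/two4.png

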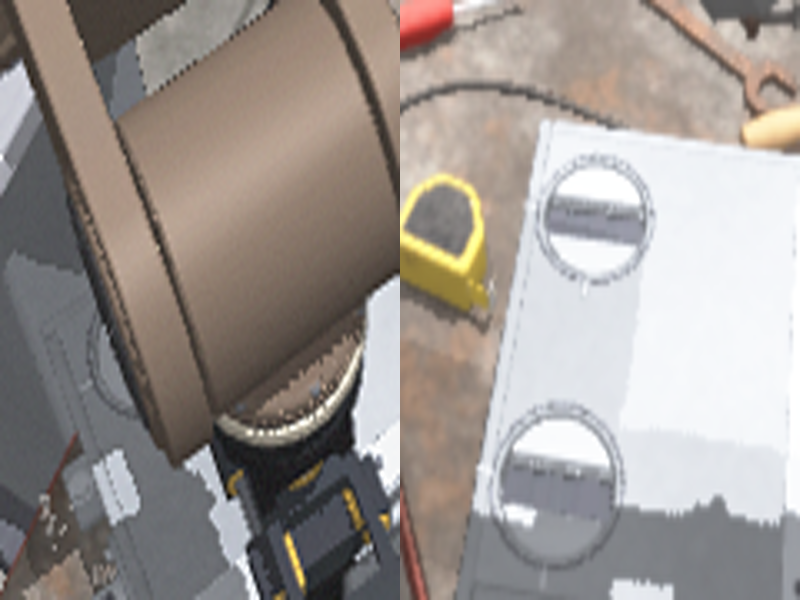

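Run:
```python
from fit import *
import pickle
c=pickle.load(open("cams1.pkl","rb"))["scene"];p=np.load("p.npy");p[3]=.004
def pt(s,r,w,a):
    return cov(p,172-r*np.sin(a)-w*np.cos(a),78*s+r*np.cos(a)-w*np.sin(a),22)
for s in(1,-1):
  for a in(1.4,1.5,1.571):
    p[4:]=a
    v=[(proj(c,pt(s,r,w,a))-[195,165])*[3.33,5] for w in(-13,13) for r in(-30,30)]
    print(s,a,np.round(v).tolist())
```

```text
1 1.4 [[154.0, 199.0], [237.0, 196.0], [154.0, 239.0], [238.0, 235.0]]
1 1.5 [[156.0, 195.0], [239.0, 200.0], [153.0, 234.0], [237.0, 240.0]]
1 1.571 [[158.0, 192.0], [240.0, 204.0], [152.0, 230.0], [235.0, 243.0]]
-1 1.4 [[112.0, 460.0], [206.0, 456.0], [111.0, 511.0], [207.0, 507.0]]
-1 1.5 [[114.0, 454.0], [207.0, 462.0], [109.0, 505.0], [204.0, 513.0]]
-1 1.571 [[116.0, 451.0], [209.0, 466.0], [108.0, 501.0], [203.0, 517.0]]
```

Both slots match the locked end-stop geometry within the reading error, and both turns ended against a hard stop. The arm is clear and the tools are untouched.

```bash
python3 -c "
from cell import *
print(job_done())"
```

```text
the job is handed in; nothing more can be done
None
```

The cover was pressed down onto its seal, both fasteners were turned clockwise to their end stops (left first, then right), and the job was handed in at about 14 s with the arm clear; the hand-in gave no verdict.

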